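# Clamp a repaired volume under the swing strap

## Task

Clamp the repaired book that lies on the clamping board. First push the steel clamp strap round over the book with the outside of a finger until it is fully home against its stop pin, then push the upright cam lever over and all the way down so that its cam presses the book up against the pad of the strap. Only push, never pinch the strap or the lever between the fingers; the book must stay where it lies, leave everything else on the table alone, and finish clear of it all.

Things in the scene. Friction and masses are not known exactly. Their poses are not given: they have to be found in the camera images.
- clamp_board: Fixed plywood board 310 x 215 x 12 mm. Origin at table height under the book's place; +x from the cam lever (near end) to the strap pivot (far end), +y to the side where the lever comes to lie. In mm: pivot post x 115, y 0; lever hinge x -112, y 0; aluminium lever post x -154 to -138, y +-22, 90 high; steel stop pin x -95, y 18.5, 12 across, 62 high; board y -85 to 130.
- strap_pivot (a point): Point on the strap's vertical pivot axis, at the height of the strap's flat top (60 mm above the table). Axes parallel to those of the board.
- strap_rib (a point): Middle of the rib's top edge, 105 mm from the pivot. The upright steel rib stands along the strap's middle: 6 mm thick, 40 to 170 mm from the pivot, 60 to 96 mm above the table. Axes: x along the strap from free end to pivot, y square to the rib, the way the strap goes home. Push on the rib's flat side: about 1.5 N at 105 mm; it stays where it is left.
- strap_tip (a point): Middle of the free end of the strap, a flat steel bar 24 mm wide and 8 mm thick, 52 to 60 mm above the table, that reaches 225 mm from the pivot axis. The point is on its top, 60 mm above the table.
- strap (a joint): Angle of the strap about the vertical pivot, rad. 0 = fully home: the strap lies along the board's x axis, over the book and under the cam, against its stop. Positive = swung out to the board's -y side (at 1.0 it points 1 rad away, counter-clockwise seen from above from home). Starts 0.75 to 1.25; must be pushed clockwise, towards board +y.
- lever_hinge (a point): Point on the cam lever's horizontal hinge axis (along the board's x), at the lever's middle plane, 74 mm above the table. Axes parallel to those of the board.
- lever_ball (a point): Centre of the black ball (20 mm diameter) at the end of the cam lever, 98 mm from the hinge axis. The lever is a round steel bar 12 mm thick from the hinge to the ball. Site axes turn with the lever: z along the lever from hinge to ball, x parallel to the board's x, y the way it is pushed.
- lever (a joint): Angle of the cam lever, rad. 0 = straight up; it goes over towards the board's +y side and at 1.5, its stop, it lies almost level, fully down. Starts 0 to 0.3. Stiff (about 3.5 N at 75 mm from the hinge), stays where it is left. As it goes down its cam raises the platen under the book evenly, 5 mm in all.
- pad: Round black rubber pad (36 mm diameter, 5 mm thick), sprung, under the strap, 115 mm from the pivot; origin at its underside, 44.5 mm above the table. It clears the book by 2.5 to 3.5 mm until the lever goes down and the rising platen lifts the book against it.
- book: Loose closed book with blue cloth boards, 150 x 110 x 28 mm, 0.3 to 0.6 kg, lying on a low aluminium platen in the middle of the board, its top about 41 mm above the table. Origin at the centre of its underside, x along its 150 mm length. To be clamped where it lies.
- weight: Bystander: turned wooden weight, 68 mm diameter, 72 mm high; origin at centre of underside.
- block: Bystander: dark steel block weight 60 x 40 x 30 mm; origin at centre of underside.
- brush: Bystander: paste brush 170 mm long lying on the table; low, the strap passes above it.
- jar: Bystander: small jar, 56 mm diameter, 55 mm high; origin at centre of underside.
- cup: Bystander: white ceramic cup, 76 mm diameter, 85 mm high; origin at centre of underside.
- folder: Bystander: flat white bone folder, 160 x 22 x 6 mm, lying on the table.
- spatula: Bystander: spatula 200 mm long lying on the table.
Not all that is in view belongs to the job. Several things have the shape of the book; the one meant has the colours described above.

How it is judged:
By the outcome, as a careful person would: the job done as asked, in the order asked, and still so for the second after the job is handed in, with the robot touching nothing.
It also fails if it takes over 53 s, if anything falls off the work surface, if the arm or the gripper's body presses on something with over 40 N, if the wrist force passes 120 N, or if a joint passes its speed limit or range.

## Robot

A 7-joint arm with a two-finger parallel gripper is mounted at the origin on the work surface. World frame = base frame: x ahead of the robot, y to its left, z up, the work surface at z = 0. Lengths are in m, angles in rad, forces in N, time in s.
With the tool pointing down it reaches from about 0.4 to 0.85 m from the base axis. Payload 4.5 kg.
Tool frame: the origin (TCP) lies at the very end of the fingers, on their centre line; the grasp point (between the pads) lies 19 mm behind it; z points along the fingers, y is the line along which they close (so a half turn about z gives the same grasp; the last joint's range is limited). The gripper opens to 88 mm and grips with 3 to 60 N. Pads are 18 mm wide; open, the fingers measure 123 mm over their backs; the gripper's body (75 mm by 187 mm) begins 45 mm behind the grasp point.
Start: joints at [-1.293, 0.689, -0.195, 1.565, 0.157, 0.902, -0.215], TCP at [0.151, 0.607, 0.239] pointing down, gripper open.
Joint ranges: [-3.01, 3.01], [-0.46, 2.08], [-1.47, 1.51], [0.13, 2.56], [-1, 4.14], [0.04, 2.09], [-2.66, 2.66]. Speed limits (rad/s): [2.57, 2.57, 3.14, 3.14, 3.14, 3.14, 3.14].

## Interface

Orientations are given as a rotation vector (axis times angle).
In Python, from plant import manip gives the robot as it stands.
- The arm moves only by the tool apply_moves, never from a script. Its argument "targets" is text: rows parted by semicolons, each of 5 numbers parted by spaces: the closure in counts, from 0 (fully open) to 255 (shut), then the shift along the world's x, y, z in cm, then the turn about the world's z in rad. In form: fingers x y z turn; .... A call has 1 to 8 rows; each row is the pose to reach, as a shift and turn from the pose commanded when the call began; what a row does not reach only later rows make up. A row lasts 1/8 s, in which the tool goes at most 62.5 mm and 10.7 degrees, less where a joint would pass 70% of its speed; a pose out of reach is approached as far as the arm can. A call with a gripper value outside its range is refused whole. The fingers move at their own pace and stop on an object; the grip force is fixed at half the most. Time passes only in rows, so rows that repeat a pose let the fingers close. It gives the time, the measured TCP pose, the force, the opening and the grip force at its end, in the units of the state.
- manip.get_state(): the state, without advancing time (a new reading comes with each control period).
- manip.grab_frame(name): name is "side" or "top" or "wrist"; returns a dict with "pixels" (480x640x3 uint8, red, green, blue), "range_z" (480x640 float32, m along the optical axis (not along the pixel's ray), 0 where there is no reading), "fx", "fy", "cx", "cy" (pixels), "R" (3x3) and "t" (3): a world point X has camera coordinates R X + t; the wrist camera has in their place "mount" (4x4, takes a point from camera to tool coordinates, whose origin is the TCP and whose axes are the flange's). Camera axes: x right, y down, z forward; pixel columns grow to the right and rows downward; lengths in m; the calibration is good to about 2 mm. A picture is of the moment at which its call begins: read the wrist's pose just before it.
- manip.finish_job(): hands the job in; it is judged then, once.
The state is a dict: "time_s": time; "joint_pos": joint angles; "qd": joint speeds; "tau": joint torques, N m; "position": TCP position; "tool_rot": TCP orientation; "ft_force": force on the tool from outside, world axes, zero at the start; "ft_torque": the same for the moment, N m; "gripper_width": finger opening in m; "gripper_force": force on a finger pad.
Only numpy, scipy, OpenCV 4.12 (cv2) and the standard library are available. Lean on these libraries where they do the work, as an engineer would, in place of code of your own. Each camera call takes 0.05 s, during which the arm holds its last target. There are 200 camera calls.

## Working session

There is one attempt and no reset: what is moved stays moved. The work goes in short steps, Python scripts to look and compute and a tool call to move; the robot and the scene stay as the last step left them, time stands still between calls to the robot, and variables do not carry over. Pictures are saved under pics/ and viewed, at most 10 in all, crops included, and the job is handed in when it is done.

Besides the shell and the picture viewer there is one more tool, called after "Emit:" as a command line: name --argument value ..., lists and objects as JSON in quotes. apply_moves: Moves the arm, as the interface text tells. Its arguments: {"type":"object","properties":{"targets":{"type":"string"}},"required":["targets"]}

```bash
mkdir -p pics; cat > h.py <<'E'
import numpy as np, cv2
from plant import manip
def grab(n):
    f=manip.grab_frame(n); np.savez('pics/'+n+'.npz',**{k:np.array(v) for k,v in f.items()}); return f
def world(f,u,v,z=None):
    R=np.array(f['R']);t=np.array(f['t']).ravel()
    u=np.atleast_1d(u);v=np.atleast_1d(v)
    d=np.stack([(u-f['cx'])/f['fx'],(v-f['cy'])/f['fy'],np.ones(len(u))])
    if z is None: return (R.T@(d*f['range_z'][v.astype(int),u.astype(int)]-t[:,None])).T
    c=-R.T@t; w=R.T@d
    return (c[:,None]+w*((z-c[2])/w[2])).T
E
python3 - <<'E'
from h import *
for n in('top','side'):
    f=grab(n); cv2.imwrite(f'pics/{n}0.png',f['pixels'][:,:,::-1])
s=manip.get_state();print(s['time_s'],s['position'],s['tool_rot'],s['gripper_width'])
E
```

```text
0.1 [0.15080433 0.60597476 0.23801103] [-3.81823093e-01 -3.11826755e+00  2.48846760e-03] 0.0882033470434828
```

View pics/top0.png

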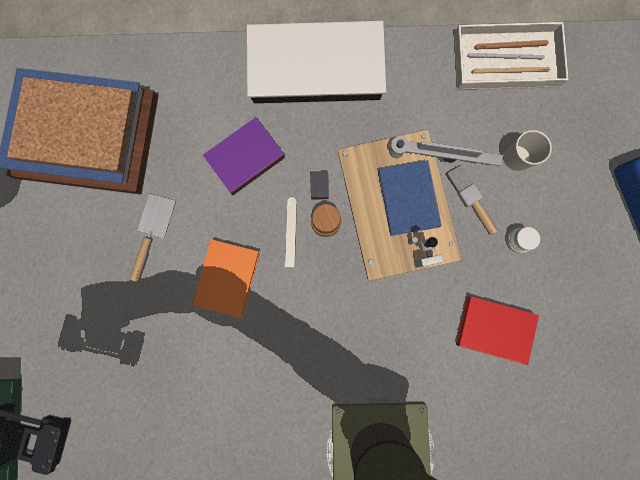

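View pics/side0.png

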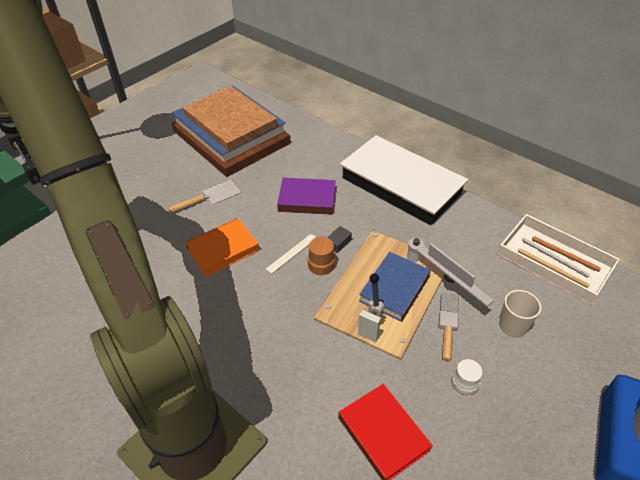

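The blue book on the board is at top (410,197). The other book-shaped things are purple (244,156), orange (227,278) and red (498,329); only the blue one lies on the board under the strap's sweep, so it fits. The strap runs from its pivot (399,145) to its tip (502,159) near the cup (526,149), and the lever is at (425,242). I'll confirm in a crop and measure.

```bash
python3 - <<'E'
from h import *
f=dict(np.load('pics/top.npz'))
im=f['pixels'][100:300,320:570,::-1]
cv2.imwrite('pics/crop1.png',cv2.resize(im,None,fx=3,fy=3,interpolation=cv2.INTER_CUBIC))
np.set_printoptions(precision=4,suppress=True)
print('corners',world(f,np.array([339,428,461,369]),np.array([150,130,260,280]),0.012))
print('pivot',world(f,[399.],[145.],.07), world(f,np.array([399]),np.array([145])))
print('tip',world(f,[501.],[159.],.06))
print('ball',world(f,np.array([432]),np.array([242])))
for n,u,v in(('cup',526,149),('jar',529,238),('weight',326,218),('block',319,184)):print(n,world(f,np.array([u]),np.array([v])))
# rib points by height
vv,uu=np.mgrid[100:300,330:560]; P=world(f,uu.ravel(),vv.ravel())
m=(P[:,2]>.085)&(P[:,2]<.105); Q=P[m]
print(len(Q)); 
q=Q[Q[:,0]>.6]; print(q[::12])
m=(P[:,2]>.11); print(P[m][:,:].min(0),P[m].max(0),P[m].mean(0))
print('cam',-f['R'].T@f['t'].ravel())
E
```

```text
corners [[ 0.6691  0.0701  0.012 ]
 [ 0.7112 -0.1361  0.012 ]
 [ 0.4102 -0.1948  0.012 ]
 [ 0.3703  0.0116  0.012 ]]
pivot [[ 0.6596 -0.0574  0.07  ]] [[ 0.6578 -0.0562  0.0761]]
tip [[ 0.6256 -0.2792  0.06  ]]
ball [[ 0.4371 -0.0909  0.1809]]
cup [[ 0.6623 -0.36    0.0056]]
jar [[ 0.4518 -0.328   0.0579]]
weight [[0.503  0.1049 0.0727]]
block [[0.5865 0.1179 0.0306]]
648
[[ 0.6807 -0.3303  0.0854]
 [ 0.6775 -0.3419  0.0872]
 [ 0.6742 -0.3577  0.0892]
 [ 0.6693 -0.3136  0.0877]
 [ 0.6615 -0.3056  0.0854]
 [ 0.6544 -0.3734  0.0884]
 [ 0.654  -0.3038  0.0884]
 [ 0.6534 -0.1172  0.099 ]
 [ 0.653  -0.1014  0.0946]
 [ 0.6519 -0.1263  0.0961]
 [ 0.6534 -0.0989  0.0865]
 [ 0.6494 -0.1237  0.0972]
 [ 0.6487 -0.1488  0.0976]
 [ 0.6511 -0.1182  0.0853]
 [ 0.6467 -0.1403  0.0977]
 [ 0.6457 -0.165   0.0989]
 [ 0.6481 -0.1283  0.087 ]
 [ 0.6439 -0.1503  0.0988]
 [ 0.6431 -0.1752  0.0993]
 [ 0.6442 -0.1417  0.0917]
 [ 0.6418 -0.1652  0.0976]
 [ 0.6419 -0.1911  0.095 ]
 [ 0.6429 -0.1641  0.0867]
 [ 0.6397 -0.1867  0.0954]
 [ 0.6385 -0.2112  0.0973]
 [ 0.6389 -0.1773  0.0917]
 [ 0.6368 -0.2008  0.0967]
 [ 0.6363 -0.2261  0.0962]
 [ 0.6374 -0.1953  0.0878]
 [ 0.6335 -0.2165  0.0991]
 [ 0.6344 -0.2072  0.0894]
 [ 0.6327 -0.3051  0.0867]
 [ 0.6309 -0.3055  0.0856]
 [ 0.6241 -0.3067  0.0864]
 [ 0.6174 -0.3637  0.0894]
 [ 0.6129 -0.323   0.086 ]
 [ 0.6087 -0.3294  0.085 ]]
[ 0.3611 -0.1014  0.1124] [0.4475 0.1218 1.0456] [0.387  0.0501 0.7529]
cam [0.3611 0.1218 1.0456]
```

View pics/crop1.png

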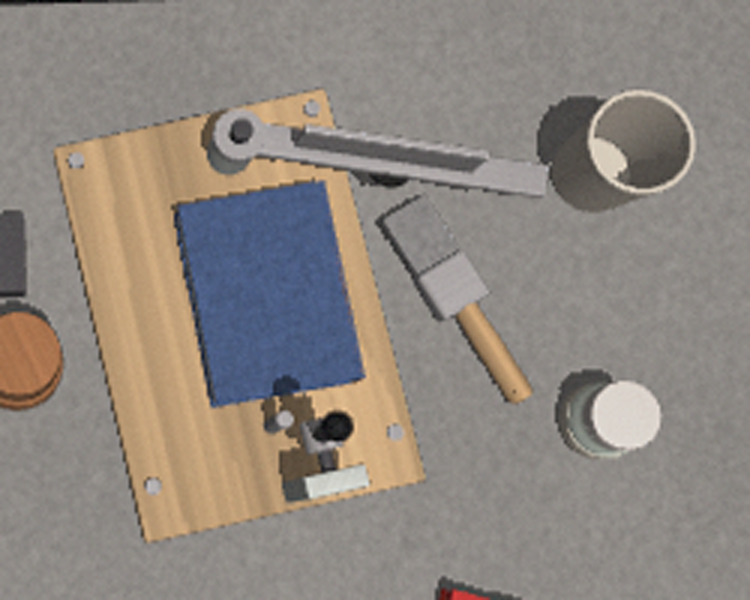

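The crop confirms it: the book on the board is blue cloth, strap over it, ball at the lever head, and the post is below. Board yaw is about 0.195, pivot about (0.658,-0.058), strap angle about 1.23 rad, and hinge about (0.435,-0.10). Next I move behind the strap's far side with closed fingers, tool y square to the rib.

Emit:
apply_moves --targets "255 6 -9 3 -0.18; 255 12 -18 3 -0.36; 255 16 -23 3 -0.55; 255 20 -28 3 -0.74; 255 24 -33 3 -0.92; 255 28 -38 3 -1.1; 255 31 -43 3 -1.29; 255 34 -48 3 -1.47"

```text
time_s: 1.1
position: [0.4412, 0.2007, 0.2683]
tool_rot: [-2.38, -2.05, -0.0]
ft_force: [1.7, 0.6, -0.2]
gripper_width: 0.0101
gripper_force: 0.0
```

Emit:
apply_moves --targets "255 3 -4.5 -1 0; 255 6 -9 -2 0; 255 9 -14 -3 0; 255 12 -18 -3 0; 255 16 -23 -3 0; 255 19 -29.4 -3 0; 255 19 -29.4 -3 0; 255 19 -29.4 -3 0"

```text
time_s: 2.1
position: [0.6298, -0.0918, 0.2377]
tool_rot: [-2.375, -2.055, 0.001]
ft_force: [-0.5, 0.5, 0.1]
gripper_width: 0.0007
gripper_force: 0.0
```

```bash
python3 - <<'E'
from h import *
s=manip.get_state();np.set_printoptions(precision=3,suppress=True)
for k in('time_s','joint_pos','position','tool_rot','ft_force','gripper_width'):print(k,s[k])
f=grab('top'); cv2.imwrite('pics/top1.png',cv2.resize(f['pixels'][80:290,310:590,::-1],None,fx=2.5,fy=2.5))
E
```

```text
time_s 2.1
joint_pos [-0.005  0.708  0.145  1.539 -0.12   0.904  0.035]
position [ 0.63  -0.092  0.238]
tool_rot [-2.375 -2.055  0.001]
ft_force [-0.53   0.532  0.143]
gripper_width 0.0007428841532272929
```

View pics/top1.png

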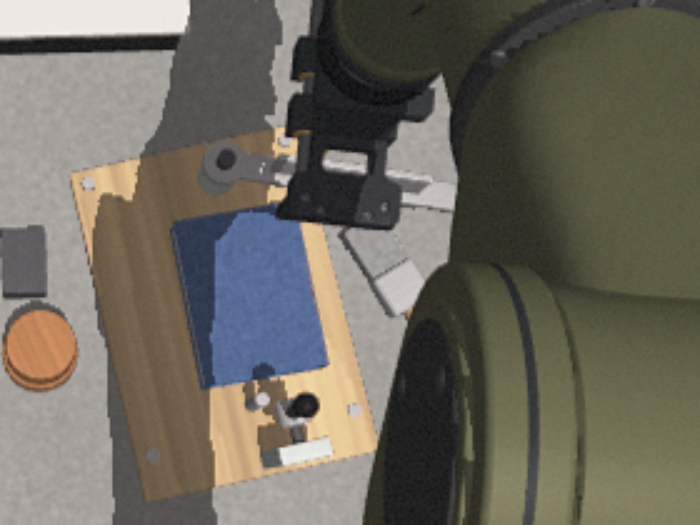

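The gripper is above the strap, short of its target, with tool y already square to the rib. I'll finish the offset and descend behind the rib (far side).

Emit:
apply_moves --targets "255 2.6 -3.8 0 0; 255 5.2 -7.6 0 0; 255 5.2 -7.6 0 0; 255 5.2 -7.6 -5 0; 255 5.2 -7.6 -10 0; 255 5.2 -7.6 -14 0; 255 5.2 -7.6 -16.6 0; 255 5.2 -7.6 -16.6 0"

```text
time_s: 3.15
position: [0.6802, -0.1635, 0.0702]
tool_rot: [-2.366, -2.057, 0.003]
ft_force: [-0.3, 1.1, 0.4]
gripper_width: 0.0003
gripper_force: 0.0
```

```bash
python3 - <<'E'
from h import *
s=manip.get_state();np.set_printoptions(precision=4,suppress=True)
for k in('time_s','position','tool_rot','ft_force'):print(k,s[k])
f=grab('side'); cv2.imwrite('pics/side1.png',cv2.resize(f['pixels'][180:380,310:560,::-1],None,fx=3,fy=3))
p0=s['position'];piv=np.array([.658,-.058]);home=np.pi+.195
# arc: finger centre 20mm behind strap centre line, 105 from pivot
for th in np.arange(1.25,-.06,-.1):
    a=home+th;d=np.array([np.cos(a),np.sin(a)]);n=np.array([-d[1],d[0]])
    c=piv+.105*d+.0205*n; print(round(th,2),c,(c-p0[:2])*100)
E
```

```text
time_s 3.15
position [ 0.6802 -0.1635  0.0702]
tool_rot [-2.3664 -2.057   0.0029]
ft_force [-0.3415  1.1405  0.3598]
1.25 [ 0.6652 -0.1647] [-1.5008 -0.1212]
1.15 [ 0.6545 -0.1649] [-2.5701 -0.1394]
1.05 [ 0.6438 -0.164 ] [-3.6358 -0.0508]
0.95 [ 0.6333 -0.1621] [-4.6873  0.1438]
0.85 [ 0.623  -0.1591] [-5.7141  0.4424]
0.75 [ 0.6131 -0.1551] [-6.706  0.842]
0.65 [ 0.6036 -0.1501] [-7.6531  1.3386]
0.55 [ 0.5947 -0.1443] [-8.5458  1.9273]
0.45 [ 0.5864 -0.1375] [-9.3753  2.6022]
0.35 [ 0.5788 -0.13  ] [-10.1333   3.3566]
0.25 [ 0.5721 -0.1217] [-10.8122   4.1828]
0.15 [ 0.5661 -0.1128] [-11.4052   5.0727]
0.05 [ 0.5611 -0.1034] [-11.9065   6.0174]
-0.05 [ 0.5571 -0.0935] [-12.3109   7.0073]
```

View pics/side1.png

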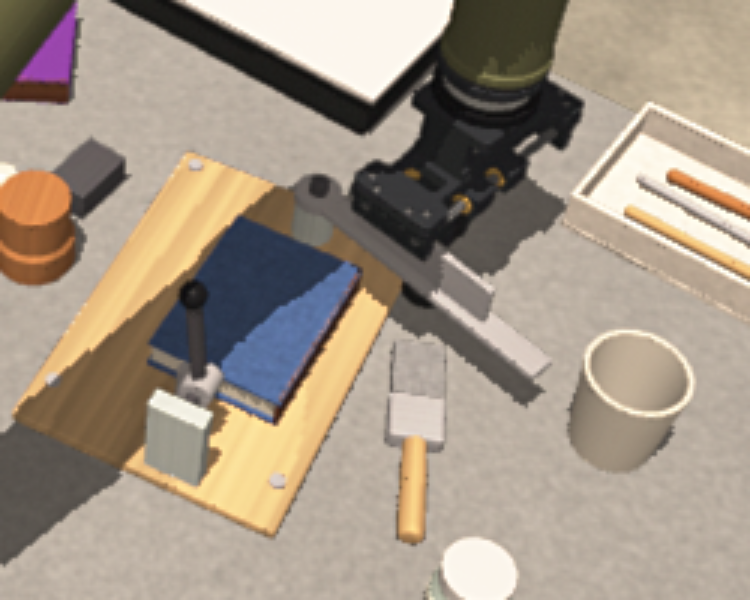

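The closed gripper is down behind the strap (far side), with no contact and the cup clear. I push it along the arc.

Emit:
apply_moves --targets "255 -1 -0.1 0 0; 255 -1.8 -0.1 0 0; 255 -2.6 -0.1 0 -0.08; 255 -3.6 -0.1 0 -0.18; 255 -4.7 0.1 0 -0.28; 255 -5.7 0.4 0 -0.38; 255 -6.7 0.8 0 -0.48; 255 -7.7 1.3 0 -0.58"

```text
time_s: 4.2
position: [0.6061, -0.1549, 0.0739]
tool_rot: [2.864, 1.286, 0.005]
ft_force: [2.3, 0.5, -0.4]
gripper_width: 0.0001
gripper_force: 0.7
```

```bash
cat > arc.py <<'E'
from h import *
np.set_printoptions(precision=4,suppress=True)
s=manip.get_state();p0=s['position']
for k in('time_s','position','tool_rot','ft_force','joint_pos'):print(k,s[k])
f=grab('top');vv,uu=np.mgrid[100:300,330:560]; P=world(f,uu.ravel(),vv.ravel())
piv=np.array([.658,-.058])
r=np.hypot(*(P[:,:2]-piv).T); m=(r>.19)&(r<.228)&(P[:,2]>.054)&(P[:,2]<.072)
q=P[m]; q=q[(q[:,1]<-.05)]
a=np.mod(np.arctan2(*(q[:,:2]-piv).T[::-1]),2*np.pi)-np.pi-.195
print('tip angles',len(a),np.percentile(a,[5,25,50,75,95]) if len(a) else '')
E
python3 arc.py
```

```text
time_s 4.2
position [ 0.6061 -0.1549  0.0739]
tool_rot [2.864  1.2859 0.0054]
ft_force [ 2.2744  0.4747 -0.3932]
joint_pos [ 0.0514  0.9234  0.2304  1.6964 -0.3512  0.5585 -0.2344]
tip angles 32 [-0.1014 -0.0891 -0.0763 -0.0632 -0.048 ]
```

Emit:
apply_moves --targets "255 -0.8 0.6 0 -0.1; 255 -1.7 1.3 0 -0.2; 255 -2.4 2.1 0 -0.3; 255 -3.1 2.9 0 -0.4; 255 -3.7 3.8 0 -0.5; 255 -4.2 4.7 0 -0.6; 255 -4.3 5.0 0 -0.65; 255 -4.3 5.0 0 -0.65"

```text
time_s: 5.25
position: [0.5625, -0.1046, 0.0727]
tool_rot: [3.126, 0.312, 0.001]
ft_force: [-0.2, 0.5, -0.3]
gripper_width: 0.0008
gripper_force: 0.0
```

```bash
python3 arc.py; python3 - <<'E'
from h import *
f=np.load('pics/top.npz');cv2.imwrite('pics/top2.png',cv2.resize(f['pixels'][110:290,330:490,::-1],None,fx=3.3,fy=3.3))
E
```

```text
time_s 5.25
position [ 0.5625 -0.1046  0.0727]
tool_rot [3.126  0.3124 0.0009]
ft_force [-0.2064  0.4912 -0.3412]
joint_pos [-0.0994  0.9027  0.3581  1.8651 -0.6279  0.4875 -0.6731]
tip angles 0
```

View pics/top2.png

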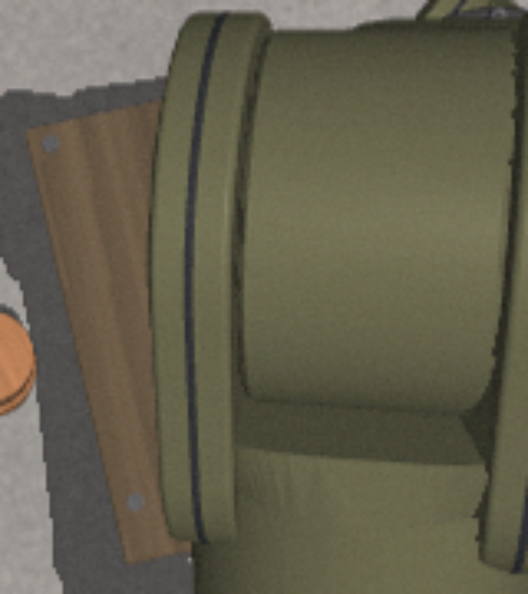

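The arm hides the board from above, but the tool yaw is square. I press on in small steps until the stop is felt.

Emit:
apply_moves --targets "255 -0.05 0.25 0 0; 255 -0.1 0.5 0 0; 255 -0.1 0.5 0 0"

```text
time_s: 5.68
position: [0.5613, -0.0996, 0.0724]
tool_rot: [-3.126, -0.311, -0.0]
ft_force: [0.6, -0.9, 1.0]
gripper_width: 0.0004
gripper_force: 0.4
```

Emit:
apply_moves --targets "255 -0.05 0.25 0 0; 255 -0.1 0.4 0 0; 255 -0.1 0.4 0 0"

```text
time_s: 6.05
position: [0.5612, -0.0988, 0.0726]
tool_rot: [3.121, 0.307, 0.003]
ft_force: [1.2, -6.2, -2.0]
gripper_width: 0.0005
gripper_force: 3.2
```

Emit:
apply_moves --targets "255 -0.05 0.2 0 0; 255 -0.1 0.3 0 0; 255 -0.1 0.3 0 0"

```text
time_s: 6.42
position: [0.5612, -0.0988, 0.0727]
tool_rot: [3.117, 0.303, 0.007]
ft_force: [2.3, -11.7, -4.7]
gripper_width: 0.0005
gripper_force: 5.6
```

It has stopped dead at the expected place, with force rising and no motion. I back off along board -y, rise and check.

Emit:
apply_moves --targets "255 0.4 -2 0 0; 255 0.8 -4 0 0; 255 0.8 -4 5 0; 255 0.8 -4 10 0; 255 0.8 -8 15 0; 255 0.8 -14 16 0; 255 0.8 -14 16 0"

```text
time_s: 7.3
position: [0.5659, -0.2406, 0.2347]
tool_rot: [3.122, 0.295, 0.003]
ft_force: [-0.7, 1.1, -0.5]
gripper_width: 0.0005
gripper_force: 0.0
```

```bash
python3 - <<'E'
from h import *
np.set_printoptions(precision=4,suppress=True)
s=manip.get_state();print(s['time_s'],s['position'])
f=grab('side');vv,uu=np.mgrid[180:380,310:560];P=world(f,uu.ravel(),vv.ravel())
O=np.array([.545,-.0805]);c,sn=np.cos(.195),np.sin(.195)
B=np.c_[(P[:,:2]-O)@np.array([[c,-sn],[sn,c]]),P[:,2]]
m=(B[:,2]>.085)&(B[:,2]<.102)&(abs(B[:,1])<.06)&(B[:,0]>-.06)&(B[:,0]<.08)
q=B[m];print(len(q),'rib pts',q[::max(1,len(q)//12)]);print(np.polyfit(q[:,0],q[:,1],1))
m=(B[:,2]>.12)&(B[:,2]<.19)&(abs(B[:,1])<.06)&(abs(B[:,0]+.112)<.03);q=B[m];print('lever',len(q),q[::max(1,len(q)//10)])
cv2.imwrite('pics/side2.png',cv2.resize(f['pixels'][200:370,300:480,::-1],None,fx=3.5,fy=3.5))
E
```

```text
7.3 [ 0.5659 -0.2406  0.2347]
174 rib pts [[ 0.0727 -0.0019  0.0996]
 [ 0.063  -0.0015  0.0951]
 [ 0.0618 -0.0054  0.088 ]
 [ 0.0372 -0.0001  0.0961]
 [ 0.0282 -0.0039  0.097 ]
 [ 0.0196 -0.0052  0.0961]
 [ 0.0053 -0.0018  0.0952]
 [-0.005  -0.0014  0.0954]
 [-0.0117 -0.0022  0.0926]
 [-0.0226 -0.0044  0.0952]
 [-0.0299 -0.0054  0.0933]
 [-0.0332 -0.0052  0.0862]
 [-0.0496 -0.0005  0.0875]]
[ 0.0002 -0.0033]
lever 156 [[-0.1013  0.0148  0.1764]
 [-0.1076  0.0077  0.1811]
 [-0.1146  0.011   0.1803]
 [-0.1071  0.0009  0.175 ]
 [-0.1121  0.0049  0.1716]
 [-0.1127  0.0022  0.1674]
 [-0.1123  0.0081  0.1534]
 [-0.1113  0.0015  0.1498]
 [-0.1147  0.0039  0.1421]
 [-0.1113  0.0045  0.1275]
 [-0.1074 -0.0032  0.121 ]]
```

View pics/side2.png

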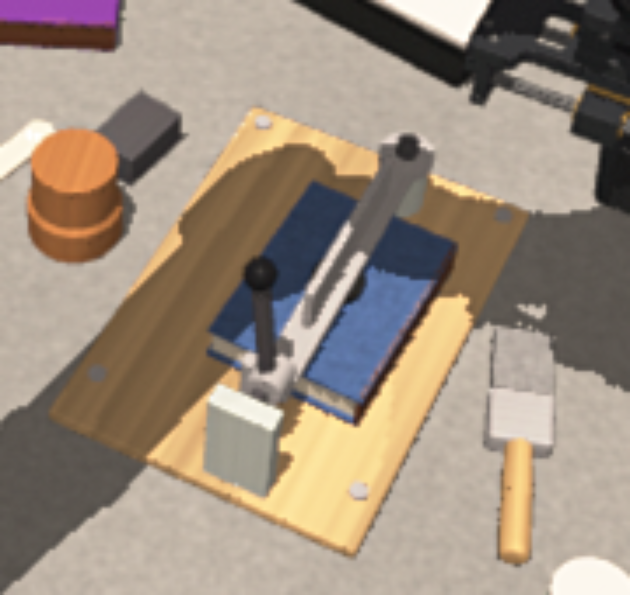

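The strap lies along the board axis (rib slope ~0), fully home, and the book is unmoved. The lever stands at about 0.1 rad with its ball at crop (261,272). Next I compute the lever path.

```bash
cat > lev.py <<'E'
from h import *
import sys
np.set_printoptions(precision=2,suppress=True)
s=manip.get_state();p0=np.array(s['position']);print(s['time_s'],s['position'],s['joint_pos'])
O=np.array([.545,-.0805]);c,sn=np.cos(.195),np.sin(.195);R=np.array([[c,-sn],[sn,c]])
def w(by,z): return np.r_[O+R@[-.112,by],z]
print('standoff',(w(-.06,.145)-p0)*100)
for th in np.arange(-.1,1.61,.1):
    S=.075; y=S*np.sin(th)-.006*np.cos(th)-.0175; z=.074+S*np.cos(th)+.006*np.sin(th)
    y+=.02*max(0,(th-.6)/.9)   # late: slide the tip over the bar
    p=w(y,z); print(round(th,1),p*100,(p-w(-.06,.145))*100)
E
python3 lev.py
```

```text
7.35 [ 0.57 -0.24  0.23] [ 0.03  0.74  0.53  1.63 -0.45  0.9  -0.64]
standoff [-11.96   7.51  -8.81]
-0.1 [ 44.11 -13.26  14.8 ] [-0.56  2.85  0.3 ]
0.0 [ 43.97 -12.53  14.9 ] [-0.71  3.58  0.4 ]
0.1 [ 43.82 -11.79  14.92] [-0.85  4.32  0.42]
0.2 [ 43.68 -11.05  14.87] [-1.    5.05  0.37]
0.3 [ 43.53 -10.32  14.74] [-1.14  5.78  0.24]
0.4 [43.39 -9.61 14.54] [-1.28  6.49  0.04]
0.5 [43.26 -8.93 14.27] [-1.42  7.18 -0.23]
0.6 [43.13 -8.27 13.93] [-1.55  7.84 -0.57]
0.7 [42.96 -7.43 13.52] [-1.71  8.68 -0.98]
0.8 [42.8  -6.63 13.06] [-1.87  9.47 -1.44]
0.9 [42.66 -5.89 12.53] [-2.02 10.22 -1.97]
1.0 [42.52 -5.19 11.96] [-2.16 10.91 -2.54]
1.1 [42.39 -4.56 11.34] [-2.28 11.55 -3.16]
1.2 [42.28 -3.98 10.68] [-2.39 12.12 -3.82]
1.3 [42.18 -3.48  9.98] [-2.49 12.63 -4.52]
1.4 [42.09 -3.04  9.27] [-2.58 13.06 -5.23]
1.5 [42.02 -2.68  8.53] [-2.65 13.43 -5.97]
1.6 [41.96 -2.39  7.78] [-2.71 13.72 -6.72]
```

Emit:
apply_moves --targets "255 -5 2.5 0 0; 255 -9 5 0 0; 255 -12 7.5 0 0; 255 -12 7.5 -3 0; 255 -12 7.5 -6 0; 255 -12 7.5 -8.8 0; 255 -12 7.5 -8.8 0; 255 -12 7.5 -8.8 0"

```text
time_s: 8.35
position: [0.4475, -0.1572, 0.1448]
tool_rot: [-3.126, -0.311, -0.0]
ft_force: [-0.4, -0.5, 0.3]
gripper_width: 0.0004
gripper_force: 0.0
```

Emit:
apply_moves --targets "255 -0.4 2 0.2 0; 255 -0.8 3.6 0.4 0; 255 -0.9 4.3 0.4 0; 255 -1 5 0.4 0; 255 -1.1 5.8 0.2 0; 255 -1.3 6.5 0 0; 255 -1.4 7.2 -0.2 0"

```text
time_s: 9.22
position: [0.4336, -0.0858, 0.1422]
tool_rot: [3.125, 0.309, 0.001]
ft_force: [0.0, -3.2, -0.6]
gripper_width: 0.0005
gripper_force: 1.5
```

```bash
python3 lev.py|head -1; python3 - <<'E'
from h import *
f=grab('side');cv2.imwrite('pics/side3.png',cv2.resize(f['pixels'][180:370,280:480,::-1],None,fx=3,fy=3))
E
```

```text
9.225 [ 0.43 -0.09  0.14] [-0.12  0.68  0.34  2.21 -0.66  0.35 -0.6 ]
```

View pics/side3.png

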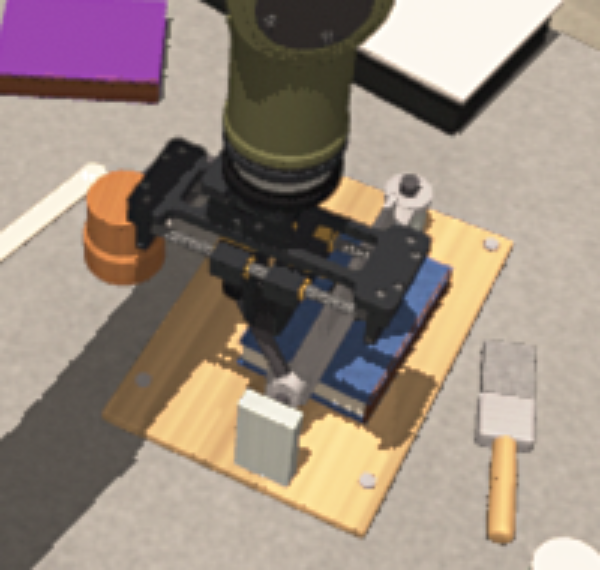

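The lever is leaning over, pushed by the closed fingers, and the strap is still home. I continue.

Emit:
apply_moves --targets "255 -0.1 0.6 -0.4 0; 255 -0.3 1.5 -0.8 0; 255 -0.5 2.3 -1.2 0; 255 -0.6 3 -1.8 0; 255 -0.7 3.7 -2.3 0; 255 -0.9 4.3 -2.9 0; 255 -1 4.9 -3.6 0"

```text
time_s: 10.15
position: [0.4231, -0.0362, 0.106]
tool_rot: [-3.126, -0.31, 0.0]
ft_force: [0.7, -3.0, 1.7]
gripper_width: 0.0005
gripper_force: 1.3
```

Emit:
apply_moves --targets "255 -0.1 0.5 -0.7 0; 255 -0.2 0.9 -1.4 0; 255 -0.2 1.2 -1.9 0; 255 -0.2 1.2 -2.2 0; 255 -0.2 1.2 -2.2 0"

```text
time_s: 10.78
position: [0.4212, -0.0259, 0.0858]
tool_rot: [3.126, 0.306, 0.003]
ft_force: [-1.7, -5.1, 25.5]
gripper_width: 0.0004
gripper_force: 12.5
```

Emit:
apply_moves --targets "255 0 0 -0.2 0; 255 0 0 -0.4 0; 255 0 0 -0.4 0"

```text
time_s: 11.15
position: [0.4212, -0.0258, 0.0847]
tool_rot: [3.127, 0.305, 0.009]
ft_force: [-6.2, -4.6, 69.7]
gripper_width: 0.0006
gripper_force: 31.2
```

The force rises steeply at the expected stop height. I lift straight off and move away.

Emit:
apply_moves --targets "255 0 0 2 0; 255 0 0 6 0; 255 0 0 12 0; 255 0 0 16 0; 255 3 6 18 0; 255 3 12 18 0; 255 3 18 18 0; 255 3 24 18 0"

```text
time_s: 12.15
position: [0.4495, 0.2184, 0.2596]
tool_rot: [-3.125, -0.313, 0.005]
ft_force: [1.4, 0.6, -0.4]
gripper_width: -0.0003
gripper_force: 0.0
```

```bash
python3 - <<'E'
from h import *
np.set_printoptions(precision=4,suppress=True)
s=manip.get_state();print(s['time_s'],s['position'],s['ft_force'])
f=grab('side');g=grab('top')
O=np.array([.545,-.0805]);c,sn=np.cos(.195),np.sin(.195)
for n,h,(a,b,l,r) in(('side',f,(180,380,280,500)),('top',g,(100,300,320,560))):
    vv,uu=np.mgrid[a:b,l:r];P=world(h,uu.ravel(),vv.ravel())
    B=np.c_[(P[:,:2]-O)@np.array([[c,-sn],[sn,c]]),P[:,2]]
    m=(B[:,2]>.085)&(B[:,2]<.102)&(abs(B[:,1])<.02)&(B[:,0]>-.06)&(B[:,0]<.08);q=B[m]
    if len(q)>9: print(n,'rib',len(q),np.polyfit(q[:,0],q[:,1],1))
    m=(B[:,2]>.07)&(B[:,2]<.15)&(B[:,1]>.03)&(B[:,1]<.125)&(abs(B[:,0]+.112)<.03);q=B[m];q=q[np.argsort(q[:,1])];print('lever',len(q));print(q[::max(1,len(q)//9)])
A=cv2.resize(f['pixels'][190:370,290:470],(400,400));T=cv2.resize(g['pixels'][120:290,325:495],(400,400))
cv2.imwrite('pics/end.png',np.hstack([A,T])[:,:,::-1])
E
```

```text
12.15 [0.4495 0.2184 0.2596] [ 1.404   0.5976 -0.3865]
side rib 172 [-0.0016 -0.0032]
lever 199
[[-0.1043  0.0308  0.0809]
 [-0.1112  0.0394  0.0798]
 [-0.1134  0.0479  0.0805]
 [-0.1126  0.0579  0.0766]
 [-0.1114  0.0661  0.0844]
 [-0.1093  0.0745  0.0873]
 [-0.1073  0.083   0.0868]
 [-0.112   0.0904  0.0874]
 [-0.1173  0.0949  0.0799]
 [-0.1107  0.1034  0.085 ]]
top rib 259 [-0.     -0.0021]
lever 223
[[-0.1028  0.0302  0.0832]
 [-0.1096  0.0384  0.0839]
 [-0.1052  0.0477  0.0821]
 [-0.1009  0.057   0.0801]
 [-0.1012  0.0661  0.0826]
 [-0.1015  0.0749  0.0835]
 [-0.1019  0.0841  0.0872]
 [-0.1132  0.0915  0.0907]
 [-0.1098  0.0966  0.0871]
 [-0.1064  0.1022  0.0876]]
```

View pics/end.png

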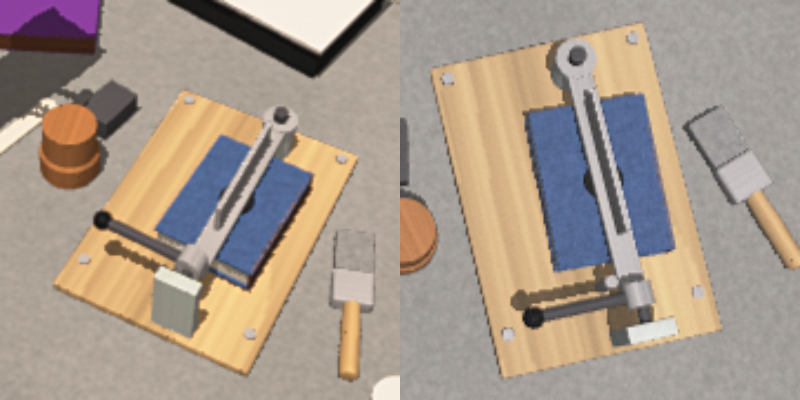

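The strap is home (slope ~0), the lever lies level at its stop, the book is in place under the pad, and the arm is clear. I hand the job in.

```bash
python3 -c "
from plant import manip
print(manip.finish_job())"
```

```text
the job is handed in; nothing more can be done
None
```

The book is clamped where it lay: the strap was pushed home against its stop pin, then the lever pushed down to its stop. The arm finished clear, and the job was handed in at about 12 s; no verdict came back.

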